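Slide the colour chart out over the edge of the serving stand

TASK

Push the white colour chart across the steel stand, away from the robot, until the red line on it lies right along the stand's far edge, so that only the end with the brown swatches sticks out squarely past the edge for someone to take. Slide it with the fingertips, flat on the stand all the way: do not pick it up. Leave the paper cup on its cork coaster, the pocket tester and the bottle where they are, and finish clear of everything.

Things in the scene. Friction and masses are not known exactly. Their poses are not given: they have to be found in the camera images.
- stand: fixed low stand of bare metal, 280 (x) x 360 (y) x 60 mm high: a smooth flat plate 15 mm thick on two dark side legs, with a black strip 6 mm wide on the upper face along its far edge (its outer side is the edge). Origin: centre of its underside, on the table. Its x axis points away from the robot, square to the far edge; its upper face is 60 mm above the origin. It is turned up to 20 degrees either way
- stand_edge (a point): middle of the far upper edge of the stand (the long straight edge away from the robot, 360 mm along y), 140 mm along x from the stand's centre, at the upper face's height; axes as the stand's: x points out past the edge, y along the edge to the left, z up
- chart: loose rigid white plastic chart, 130 (x) x 95 (y) x 7 mm thick, about 0.1 kg, lying flat on the stand in its left or right half, wholly on it, turned up to 11 degrees either way from the stand. Origin: centre of its underside; x points along its length to the front end, the one with five brown swatches (at the far side from the robot). Its rear end, with grey stripes, is 65 mm behind the origin; friction holds it where it is left
- chart_line (a point): middle of the red line, 3 mm wide, that crosses the chart's upper face from side to side, 40 mm behind the front end (25 mm ahead of the chart's centre) and 90 mm ahead of the rear end; axes as the chart's
- chart_line_left (a point): point on the same red line 45 mm to the left (chart's +y) of its middle, close to the chart's left side
- chart_line_right (a point): point on the same red line 45 mm to the right (chart's -y) of its middle, close to the chart's right side
- coaster: square cork coaster 95 x 95 x 6 mm, loose, on the other half of the stand, about 180 mm beside the chart; not to be moved. Origin: centre of its underside
- cup: empty brown paper cup with gold dots, 52 mm across the foot, 70 mm across the rim, 80 mm tall, standing loose on the coaster; not to be moved. Origin: centre of its underside
- tester: pale pocket water tester with a small grey screen and three pink buttons, 150 (x) x 32 (y) x 16 mm, lying on the table to one side of the stand; not to be moved. Origin: centre of its underside
- bottle: white plastic bottle with a blue cap, 64 mm across, 150 mm tall, standing on the table on the other side of the stand; not to be moved. Origin: centre of its underside
Mind the look-alikes: they are no part of the job. Leave any pink look-alike of the chart alone.

How it is judged (in metres and radians):
At the end, for the whole second after the job is handed in: both marked points of the chart's red line lie within 7 mm of the stand's far edge, the swatch end out past it; the chart lies flat on the stand (within 3 mm and 0.05 rad) and at rest; cup upright; cup, coaster, tester and bottle within 20 mm of where they began (x of chart_line_left in the frame of stand_edge between -0.007 and 0.007 m and x of chart_line_right in the frame of stand_edge between -0.007 and 0.007 m and z of chart in the frame of stand_edge between -0.003 and 0.003 m and angle between chart's own z axis and vertical below 0.05 rad and linear speed of chart below 0.01 m/s and angle between cup's own z axis and vertical below 0.1 rad and distance of each of coaster, cup, tester, bottle from where it was at the start of the episode below 0.02 m); the robot touches nothing.
It fails at once if the chart was lifted off the stand (more than 10 mm) or tipped (more than 0.2 rad) (z of chart in the frame of stand_edge above 0.01 m or angle between chart's own z axis and vertical above 0.2 rad).
It fails at once if the chart fell off the stand (z of chart in the frame of stand_edge below -0.02 m).
It fails at once if a bystander (cup, coaster, tester or bottle) was moved by more than 20 mm or the cup tipped (distance of any of coaster, cup, tester, bottle from where it was at the start of the episode above 0.02 m or angle between cup's own z axis and vertical above 0.35 rad).
It also fails if it takes over 42 s, if anything falls off the work surface, if the arm or the gripper's body presses on something with over 40 N, if the wrist force passes 120 N, or if a joint passes its speed limit or range.

ROBOT

A 6-joint arm with a two-finger parallel gripper is mounted at the origin on the work surface. World frame = base frame: x ahead of the robot, y to its left, z up, the work surface at z = 0. Lengths are in mm, angles in rad, forces in N, time in s.
With the tool pointing down it reaches from about 350 to 875 mm from the base axis. Payload 4.2 kg.
Tool frame: the origin (TCP) lies on the centre line of the jaws, within the pads' length; the fingertips stand 14 mm ahead of it and the grasp point (between the pads) lies 5 mm behind it; z points along the fingers, y is the direction in which the jaws open and shut (so a half turn about z gives the same grasp; the last joint's range is limited). The gripper opens to 85 mm and grips with 20 to 120 N. Pads are 22 mm wide; open, the fingers measure 114 mm over their backs; the gripper's body (76 mm by 85 mm) begins 54 mm behind the grasp point. The pads swing forward as they close: fully open they stand 13 mm farther back than shut.
Start: joints at [1.369, 0.385, 0.008, 0, -1.194, -0.259], TCP at [277.882, 559.804, 245.312] pointing down, gripper open.
Joint ranges: [-3.14, 3.14], [-1.21, 2.06], [-1.07, 1.41], [-3.16, 2.05], [-2.99, -0.16], [-3.1, 3.1]. Speed limits (rad/s): [2.79, 2.79, 3.14, 3.14, 3.14, 3.14].

INTERFACE

Orientations are given as a unit quaternion [w, x, y, z].
In Python, from station import env, optics gives the robot as it stands. The module is installed in compiled form; this text tells all that it offers.
- The arm moves only by the tool apply_moves, never from a script. Its argument "motion" is a list that holds one entry, the list of rows, each a list of 7 numbers: the finger opening in m, from 0 to 0.0854, then the shift along the tool's x, y, z in m, then the turn, a rotation vector about the tool's x, y, z in rad. A call has exactly 8 rows; each row is the pose to reach, as a shift and turn from the pose commanded when the call began, along the tool's axes at that moment; what a row does not reach only later rows make up. A row lasts 1/12 s, in which the tool goes at most 41.7 mm and 7.16 degrees, less where a joint would pass 70% of its speed; a pose out of reach is approached as far as the arm can. A call with a gripper value outside its range is refused whole. The fingers move at their own pace and stop on an object; "force" is the grip in N (left out, the last holds). Time passes only in rows, so rows that repeat a pose let the fingers close, or fill a call up. It gives the time, the measured TCP pose, the force and the opening at its end, in the units of the state.
- env.state(): the state, without advancing time (a new reading comes with each control period).
- optics.capture(name): name is "scene" or "top" or "wrist"; returns a dict with "frame" (420x560x3 uint8, red, green, blue), "camera_matrix" (3x3 intrinsics, pixels), "rvec" (rotation vector, rad) and "tvec" (3), from world to camera coordinates, as OpenCV has them; the wrist camera has in their place "tool_from_camera" (4x4, takes a point from camera to tool coordinates, whose origin is the TCP and whose axes are the flange's). Camera axes: x right, y down, z forward; pixel columns grow to the right and rows downward; lengths in mm; the calibration is good to about 2 mm. A picture is of the moment at which its call begins: read the wrist's pose just before it. There is no depth.
- env.sign_off(): hands the job in, once; it reports no verdict.
The state is a dict: "time_s": time; "q": joint angles; "dq": joint speeds; "tau": joint torques, N m; "ee_pos": TCP position; "eef_rot": TCP orientation; "wrist_force": force on the tool from outside, world axes, zero at the start; "ft_torque": the same for the moment, N m; "width": finger opening in mm.
Only numpy, scipy, OpenCV 4.12 (cv2) and the standard library are available. Lean on these libraries where they do the work, as an engineer would, in place of code of your own. Each camera call takes 0.05 s, during which the arm holds its last target.

## Working session

There is one attempt and no reset: what is moved stays moved. The work goes in short steps, Python scripts to look and compute and a tool call to move; the robot and the scene stay as the last step left them, time stands still between calls to the robot, and variables do not carry over. Pictures are saved under pics/ and viewed, and the job is handed in when it is done.

Besides the shell and the picture viewer there is one more tool, called as name([rows], argument=value, ...), one row to a line, values as JSON. apply_moves: Moves the arm, as the interface text tells. Its arguments: {"type":"object","properties":{"motion":{"type":"array","items":{"type":"array","items":{"type":"array","items":{"type":"number"}}}},"force":{"type":"number"}},"required":["motion"]}

```bash
mkdir -p pics; python3 - <<'E'
from station import env, optics
import cv2
s=env.state(); print({k:s[k] for k in ("time_s","ee_pos","eef_rot","width","q")})
for n in("scene","top"):
    c=optics.capture(n); cv2.imwrite(f"pics/{n}0.png",cv2.cvtColor(c["frame"],cv2.COLOR_RGB2BGR))
    print(n,c["camera_matrix"],c["rvec"],c["tvec"])
E
```

```text
{'time_s': 0.0, 'ee_pos': array([277.66318259, 559.33524278, 244.22486147]), 'eef_rot': array([ 1.06704234e-03,  9.73555562e-01, -2.28447786e-01, -1.93902692e-04]), 'width': 85.61939743301106, 'q': array([ 1.36858804e+00,  3.85574244e-01,  6.65505134e-03, -4.81780948e-04,
       -1.19399944e+00, -2.58580263e-01])}
scene [[483.47606465   0.         273.24207818]
 [  0.         483.47606465 203.35893118]
 [  0.           0.           1.        ]] [ 1.9343576   1.08329678 -0.60355169] [-360.50829491 -251.0735398  1808.84084893]
top [[412.20481602   0.         284.63141701]
 [  0.         412.20481602 214.63529513]
 [  0.           0.           1.        ]] [ 2.17944705 -2.13389627  0.10502634] [-2.35385768e-03  6.69328309e+02  1.23652784e+03]
```

View pics/scene0.png

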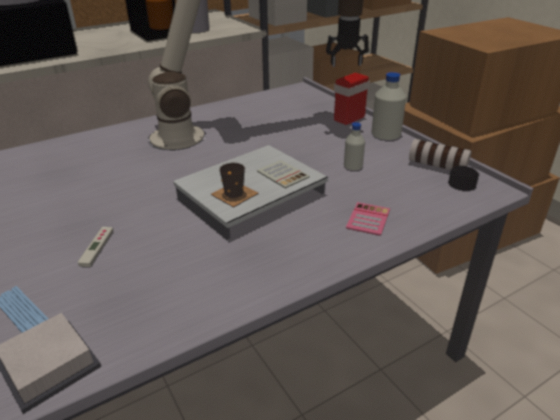

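View pics/top0.png

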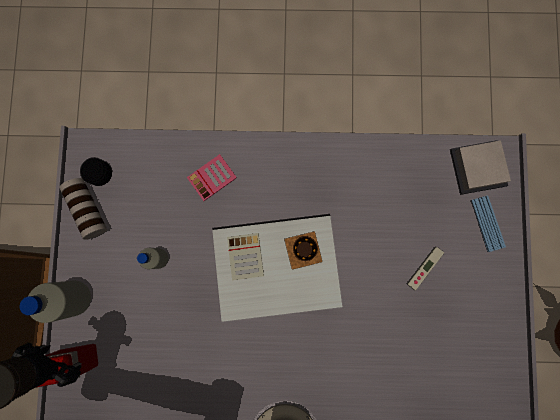

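The top view shows the stand at about (212..342, 214..321). The chart is on its left half at about (229..264, 233..279), with the swatches at the far end. The cup and coaster are at (304,249). I'll zoom in on this area.

```bash
python3 - <<'E'
from station import env, optics
import cv2
f=cv2.cvtColor(optics.capture("top")["frame"],cv2.COLOR_RGB2BGR)
cv2.imwrite("pics/top0z.png",cv2.resize(f[205:330,200:350],None,fx=5,fy=4.8,interpolation=cv2.INTER_CUBIC))
cv2.imwrite("pics/top0y.png",cv2.resize(f[222:287,220:275],None,fx=9,fy=9,interpolation=cv2.INTER_CUBIC))
E
```

```text
(no output)
```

View pics/top0z.png

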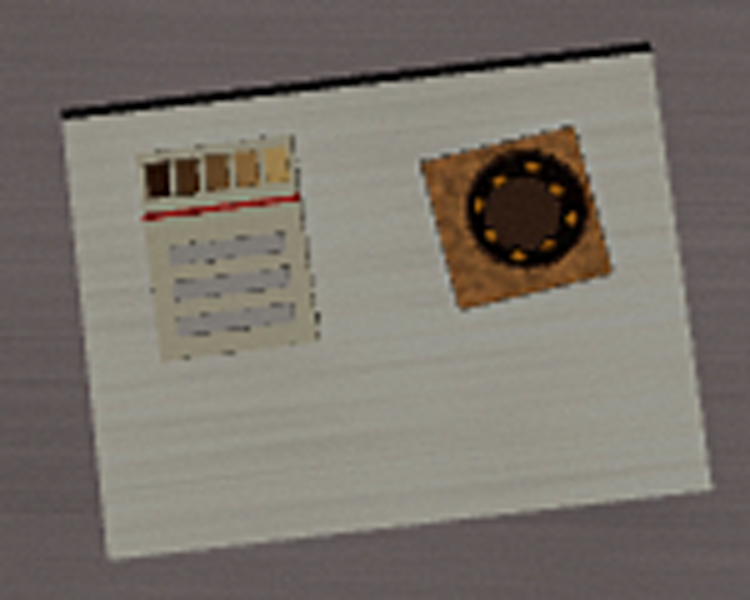

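View pics/top0y.png

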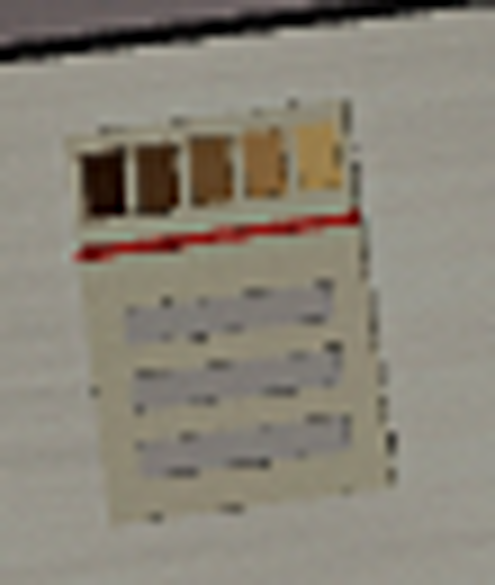

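```bash
cat > h.py <<'E'
import numpy as np, cv2
from station import env, optics
from scipy.spatial.transform import Rotation as R
def bp(c,uv,z):
    K=c["camera_matrix"];Rm,_=cv2.Rodrigues(np.array(c["rvec"]));t=np.array(c["tvec"]).reshape(3)
    d=np.linalg.inv(K)@np.array([uv[0],uv[1],1.]); d=Rm.T@d; o=-Rm.T@t
    return o+d*(z-o[2])/d[2]
def tool():
    s=env.state(); q=s["eef_rot"]; return np.array(s["ee_pos"]),R.from_quat([q[1],q[2],q[3],q[0]]).as_matrix(),s
E
python3 - <<'E'
from h import *
c=optics.capture("top")
P=lambda uv,z:bp(c,uv,z)[:2]
st=[P(u,60) for u in[(212.2,228),(329.8,213.7),(342.2,306.6),(221.4,320.5)]]
ch=[P(u,67) for u in[(226.9,236.8),(258.2,233),(232,279.6),(263.5,275.5)]]
l=[P(u,67) for u in[(228.3,249.8),(259.6,245.5)]]
n=np.linalg.norm
print(np.round(st,1),"\n",np.round(ch,1),np.round(l,1))
print(n(st[0]-st[1]),n(st[2]-st[3]),n(st[0]-st[3]),n(st[1]-st[2]))
print(n(ch[0]-ch[1]),n(ch[0]-ch[2]),n(ch[1]-ch[3]))
a=lambda v:np.degrees(np.arctan2(v[1],v[0]))
print("stand ang",a(st[0]-st[1])-90,a(st[0]-st[3]),a(st[1]-st[2]))
print("chart",a(ch[0]-ch[1])-90,a(l[0]-l[1])-90,a(ch[2]-ch[3])-90,a(ch[0]-ch[2]),a(ch[1]-ch[3]))
for u in[(140,265),(304,249)]: print(P(u,66))
print(tool()[1])
E
```

```text
[[ 621.4  232.5]
 [ 672.3 -123.1]
 [ 396.6 -162.4]
 [ 347.9  193.8]] 
 [[595.3 185.8]
 [608.7  91.9]
 [468.5 165.8]
 [482.6  72.5]] [[556.4 180.1]
 [571.3  86.6]]
359.240863604419 359.51882439206906 276.212387385281 278.4885128403424
94.79891338112061 128.38462795334914 127.5743315781973
stand ang 8.14336222934692 8.048153181452884 8.104635787953802
chart 8.132323516361652 9.031447946537611 8.621062394377631 8.945439646942889 8.763779020353175
[505.42672187 443.43033255]
[563.73606469 -46.52070359]
[[ 8.95665830e-01 -4.44727437e-01 -4.76521402e-04]
 [-4.44727677e-01 -8.95665008e-01 -1.21901920e-03]
 [ 1.15327741e-04  1.30375610e-03 -9.99999143e-01]]
```

apply_moves([
  [[0.06, 0.02, 0.02, 0, 0, 0, -0.075], [0.06, 0.04, 0.04, 0, 0, 0, -0.15], [0.06, 0.06, 0.06, 0, 0, 0, -0.225], [0.06, 0.085, 0.085, 0, 0, 0, -0.3], [0.06, 0.11, 0.11, 0, 0, 0, -0.375], [0.06, 0.135, 0.135, 0, 0, 0, -0.45], [0.06, 0.16, 0.16, 0, 0, 0, -0.525], [0.06, 0.18, 0.18, 0, 0, 0, -0.602]],
], force=20)

```text
time_s: 0.87
ee_pos: [359.1, 316.1, 245.3]
eef_rot: [0.0, 0.997, 0.072, -0.0]
wrist_force: [0.8, 0.6, -0.1]
width: 60.2
```

```bash
python3 - <<'E'
from h import *
p,M,s=tool(); print(s["time_s"],p,M.round(4),s["width"])
d=np.array([429,113,110])-p; print(M.T@d)
E
```

```text
0.8667 [359.13620866 316.11013655 245.30075161] [[ 9.896e-01  1.440e-01 -3.000e-04]
 [ 1.440e-01 -9.896e-01 -3.000e-04]
 [-4.000e-04  3.000e-04 -1.000e+00]] 60.230498120303025
[ 39.94856276 211.01705219 135.33989181]
```

apply_moves([
  [[0.06, 0.005, 0.025, 0, 0, 0, 0], [0.06, 0.01, 0.055, 0, 0, 0, 0], [0.06, 0.015, 0.085, 0.02, 0, 0, 0], [0.06, 0.02, 0.115, 0.045, 0, 0, 0], [0.06, 0.025, 0.145, 0.07, 0, 0, 0], [0.06, 0.03, 0.175, 0.095, 0, 0, 0], [0.06, 0.035, 0.2, 0.12, 0, 0, 0], [0.06, 0.04, 0.211, 0.135, 0, 0, 0]],
])

```text
time_s: 1.53
ee_pos: [426.8, 112.0, 108.0]
eef_rot: [0.001, 0.998, 0.069, -0.002]
wrist_force: [-0.7, 0.4, 0.5]
width: 59.8
```

```bash
python3 - <<'E'
from h import *
p,M,s=tool(); print(s["time_s"],p,M.round(4),s["width"],s["wrist_force"])
c=optics.capture("wrist"); print(c["tool_from_camera"],c["camera_matrix"])
cv2.imwrite("pics/w1.png",cv2.cvtColor(c["frame"],cv2.COLOR_RGB2BGR))
cv2.imwrite("pics/t1.png",cv2.resize(cv2.cvtColor(optics.capture("top")["frame"],cv2.COLOR_RGB2BGR)[205:330,200:350],None,fx=5,fy=4.8,interpolation=cv2.INTER_CUBIC))
E
```

```text
1.5333 [426.82609836 111.97085131 108.03724962] [[ 0.9905  0.1377 -0.0039]
 [ 0.1377 -0.9905 -0.002 ]
 [-0.0042  0.0015 -1.    ]] 59.84247915574519 [-0.66279172  0.36129821  0.48607779]
[[ 1.86444389e-04 -9.57239311e-01 -2.89297194e-01  7.29008877e+01]
 [ 9.99999982e-01  1.72695032e-04  7.30525977e-05 -1.24630674e+00]
 [-1.99686301e-05 -2.89297203e-01  9.57239326e-01 -1.28179903e+02]
 [ 0.00000000e+00  0.00000000e+00  0.00000000e+00  1.00000000e+00]] [[373.48768206   0.         275.64130716]
 [  0.         373.48768206 210.62243058]
 [  0.           0.           1.        ]]
```

View pics/w1.png

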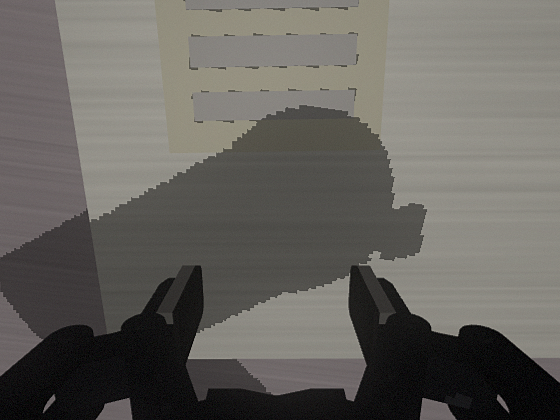

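View pics/t1.png

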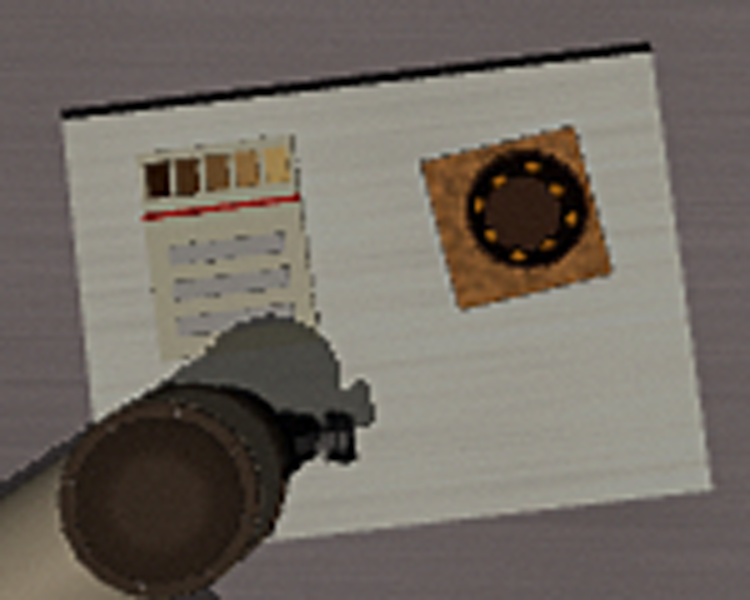

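The wrist view shows the grey stripes at the top. The chart's rear end is at row ≈153, columns 168–382, centred on the fingers (column 275). I'll descend in small steps to feel for the plate behind it.

apply_moves([
  [[0.06, 0, 0, 0.005, 0, 0, 0], [0.06, 0, 0, 0.01, 0, 0, 0], [0.06, 0, 0, 0.015, 0, 0, 0], [0.06, 0, 0, 0.02, 0, 0, 0], [0.06, 0, 0, 0.025, 0, 0, 0], [0.06, 0, 0, 0.03, 0, 0, 0], [0.06, 0, 0, 0.032, 0, 0, 0], [0.06, 0, 0, 0.032, 0, 0, 0]],
])

```text
time_s: 2.3
ee_pos: [428.0, 115.2, 77.8]
eef_rot: [0.0, 0.997, 0.071, -0.001]
wrist_force: [0.6, 0.5, 0.3]
width: 60.0
```

apply_moves([
  [[0.06, 0, 0, 0.0005, 0, 0, 0], [0.06, 0, 0, 0.001, 0, 0, 0], [0.06, 0, 0, 0.0015, 0, 0, 0], [0.06, 0, 0, 0.002, 0, 0, 0], [0.06, 0, 0, 0.002, 0, 0, 0], [0.06, 0, 0, 0.002, 0, 0, 0], [0.06, 0, 0, 0.002, 0, 0, 0], [0.06, 0, 0, 0.002, 0, 0, 0]],
])

```text
time_s: 2.97
ee_pos: [428.4, 115.3, 76.4]
eef_rot: [-0.0, 0.998, 0.07, 0.0]
wrist_force: [-0.6, -0.0, -0.2]
width: 60.2
```

apply_moves([
  [[0.06, 0, 0, 0.0005, 0, 0, 0], [0.06, 0, 0, 0.001, 0, 0, 0], [0.06, 0, 0, 0.0015, 0, 0, 0], [0.06, 0, 0, 0.002, 0, 0, 0], [0.06, 0, 0, 0.002, 0, 0, 0], [0.06, 0, 0, 0.002, 0, 0, 0], [0.06, 0, 0, 0.002, 0, 0, 0], [0.06, 0, 0, 0.002, 0, 0, 0]],
])

```text
time_s: 3.63
ee_pos: [428.4, 115.3, 74.3]
eef_rot: [0.0, 0.998, 0.071, 0.0]
wrist_force: [-0.5, 0.4, 0.7]
width: 59.8
```

```bash
python3 - <<'E'
from h import *
p,M,s=tool(); print(s["time_s"],p,M.round(4),s["width"],s["wrist_force"])
c=optics.capture("wrist")
cv2.imwrite("pics/w2.png",cv2.cvtColor(c["frame"],cv2.COLOR_RGB2BGR))
c=optics.capture("scene")
cv2.imwrite("pics/s2.png",cv2.resize(cv2.cvtColor(c["frame"],cv2.COLOR_RGB2BGR)[110:240,160:350],None,fx=4,fy=4,interpolation=cv2.INTER_CUBIC))
E
```

```text
3.6333 [428.38566656 115.28292181  74.31909475] [[ 0.99    0.1408  0.    ]
 [ 0.1408 -0.99   -0.    ]
 [ 0.      0.     -1.    ]] 59.79493038305 [-0.47249875  0.4196658   0.72841183]
```

View pics/w2.png

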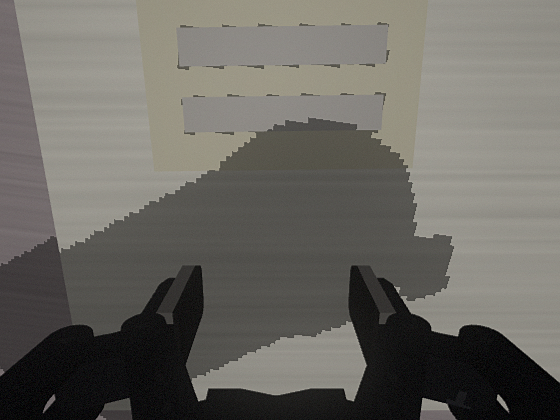

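View pics/s2.png

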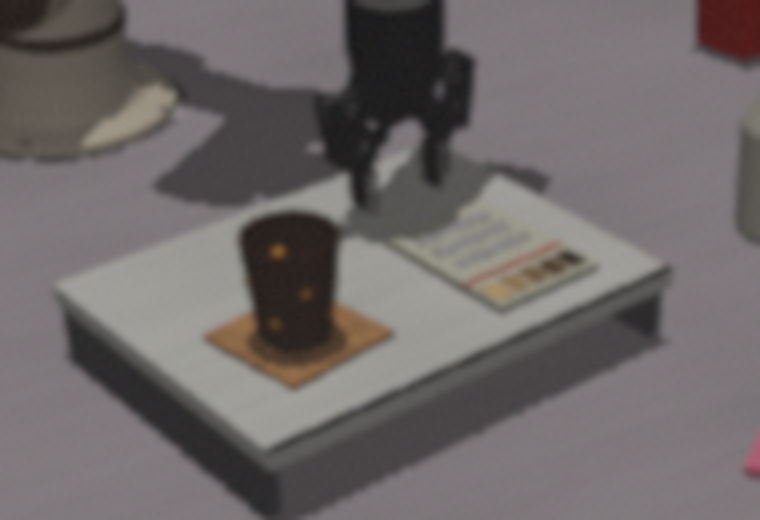

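The chart's rear end is at row 171, columns 154–414, about 3 mm to the right of the finger centre. The tips look 5–8 mm above the plate, so I'll keep descending.

apply_moves([
  [[0.06, 0, 0.001, 0.0005, 0, 0, 0], [0.06, 0, 0.002, 0.001, 0, 0, 0], [0.06, 0, 0.003, 0.0015, 0, 0, 0], [0.06, 0, 0.003, 0.002, 0, 0, 0], [0.06, 0, 0.003, 0.0025, 0, 0, 0], [0.06, 0, 0.003, 0.003, 0, 0, 0], [0.06, 0, 0.003, 0.003, 0, 0, 0], [0.06, 0, 0.003, 0.003, 0, 0, 0]],
])

```text
time_s: 4.4
ee_pos: [428.8, 112.3, 71.3]
eef_rot: [0.0, 0.998, 0.071, -0.0]
wrist_force: [0.7, -0.3, -0.4]
width: 60.0
```

apply_moves([
  [[0.06, 0, 0, 0.0005, 0, 0, 0], [0.06, 0, 0, 0.001, 0, 0, 0], [0.06, 0, 0, 0.0015, 0, 0, 0], [0.06, 0, 0, 0.0015, 0, 0, 0], [0.06, 0, 0, 0.0015, 0, 0, 0], [0.06, 0, 0, 0.0015, 0, 0, 0], [0.06, 0, 0, 0.0015, 0, 0, 0], [0.06, 0, 0, 0.0015, 0, 0, 0]],
])

```text
time_s: 5.07
ee_pos: [428.8, 112.3, 69.9]
eef_rot: [-0.0, 0.998, 0.071, 0.0]
wrist_force: [-0.4, 0.0, 0.7]
width: 60.0
```

apply_moves([
  [[0.06, 0, 0, 0.0005, 0, 0, 0], [0.06, 0, 0, 0.001, 0, 0, 0], [0.06, 0, 0, 0.0015, 0, 0, 0], [0.06, 0, 0, 0.0015, 0, 0, 0], [0.06, 0, 0, 0.0015, 0, 0, 0], [0.06, 0, 0, 0.0015, 0, 0, 0], [0.06, 0, 0, 0.0015, 0, 0, 0], [0.06, 0, 0, 0.0015, 0, 0, 0]],
])

```text
time_s: 5.73
ee_pos: [428.8, 112.3, 69.0]
eef_rot: [0.0, 0.998, 0.071, 0.0]
wrist_force: [-1.6, 0.8, 6.9]
width: 59.7
```

Contact is at a TCP height of about 69 mm, with 6.9 N. I'll raise 2 mm, which puts the tips mid-thickness, and then push.

apply_moves([
  [[0.06, 0, 0, -0.001, 0, 0, 0], [0.06, 0, 0, -0.002, 0, 0, 0], [0.06, 0.004, 0, -0.002, 0, 0, 0], [0.06, 0.01, 0, -0.002, 0, 0, 0], [0.06, 0.016, 0, -0.002, 0, 0, 0], [0.06, 0.022, 0, -0.002, 0, 0, 0], [0.06, 0.028, 0, -0.002, 0, 0, 0], [0.06, 0.032, 0, -0.002, 0, 0, 0]],
])

```text
time_s: 6.4
ee_pos: [461.5, 117.0, 70.2]
eef_rot: [0.0, 0.998, 0.07, 0.0]
wrist_force: [0.0, 0.6, 0.5]
width: 59.6
```

apply_moves([
  [[0.06, 0.003, 0, 0, 0, 0, 0], [0.06, 0.007, 0, 0, 0, 0, 0], [0.06, 0.012, 0, 0, 0, 0, 0], [0.06, 0.017, 0, 0, 0, 0, 0], [0.06, 0.022, 0, 0, 0, 0, 0], [0.06, 0.027, 0, 0, 0, 0, 0], [0.06, 0.03, 0, 0, 0, 0, 0], [0.06, 0.03, 0, 0, 0, 0, 0]],
])

```text
time_s: 7.07
ee_pos: [491.1, 121.3, 70.3]
eef_rot: [-0.0, 0.998, 0.071, 0.0]
wrist_force: [-1.2, -0.4, 0.3]
width: 60.0
```

```bash
python3 - <<'E'
from h import *
p,M,s=tool(); print(s["time_s"],p,s["width"],s["wrist_force"],np.degrees(np.arctan2(M[1,0],M[0,0])))
c=optics.capture("wrist")
cv2.imwrite("pics/w3.png",cv2.cvtColor(c["frame"],cv2.COLOR_RGB2BGR))
c=optics.capture("top")
cv2.imwrite("pics/t3.png",cv2.resize(cv2.cvtColor(c["frame"],cv2.COLOR_RGB2BGR)[205:280,205:305],None,fx=8,fy=8,interpolation=cv2.INTER_CUBIC))
E
```

```text
7.0667 [491.0543489  121.27546833  70.34206633] 60.03384540778845 [-1.16723932 -0.37774738  0.29201339] 8.086053149892102
```

View pics/w3.png

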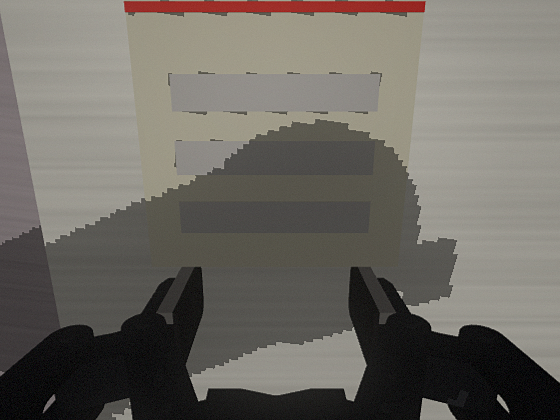

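View pics/t3.png

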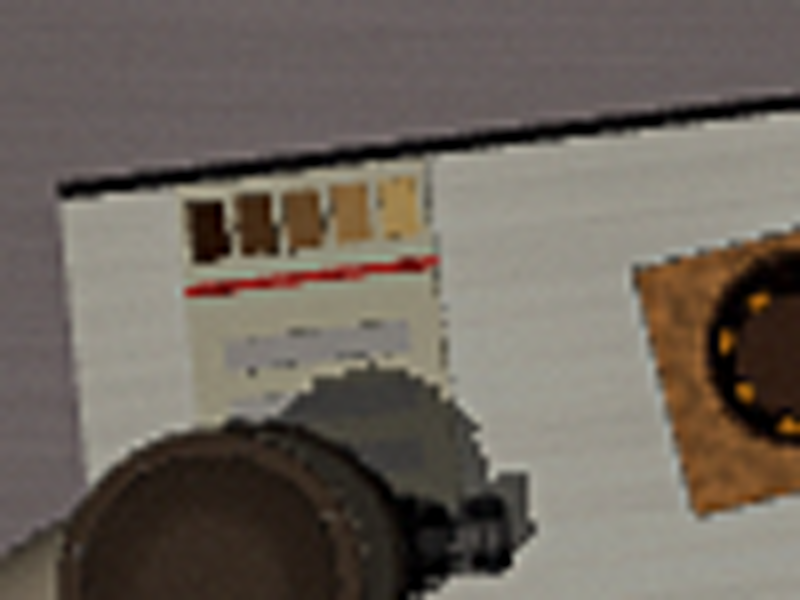

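```bash
python3 - <<'E'
from h import *
c=optics.capture("top")
f=lambda u:(205+(u[0]+.5)/8-.5,205+(u[1]+.5)/8-.5)
P=lambda u,z:bp(c,f(u),z)[:2]
A,B=P((60,183),60),P((800,94),60); e=(A-B)/np.linalg.norm(A-B); n=np.array([e[1],-e[0]]); 
print("ang",np.degrees(np.arctan2(n[1],n[0])))
L,Rr=P((188,291),67),P((437,261),67)
print([(x-A)@n for x in(L,Rr)],L,Rr)
# wrist
p,M,s=tool(); w=optics.capture("wrist");T=w["tool_from_camera"];K=w["camera_matrix"]
def W(u,z):
    d=M@(T[:3,:3]@np.linalg.inv(K)@np.array([*u,1.])); o=p+M@T[:3,3]; return (o+d*(z-o[2])/d[2])[:2]
for u in[(125,6.5),(425,6.5)]: x=W(u,67); print("wrist line",x,(x-A)@n)
for u in[(154,267),(400,267)]: x=W(u,67); print("rear",x,(x-A)@n)
E
```

```text
ang 8.067957537097215
[np.float64(-46.958769504500076), np.float64(-46.938880010153696)] [582.94553681 181.78936069] [596.17888689  88.57446982]
wrist line [582.70733967 183.41547293] -46.966388178178526
wrist line [596.04027908  89.66053726] -46.92368902124258
rear [493.68870119 170.07581313] -136.97613548818268
rear [507.03777201  76.21627252] -136.93214562627173
```

Top and wrist views agree: the line is square to the edge and 47 mm short of it. I'll push 40 mm and then look again.

apply_moves([
  [[0.06, 0.003, 0, 0, 0, 0, 0], [0.06, 0.006, 0, 0, 0, 0, 0], [0.06, 0.009, 0, 0, 0, 0, 0], [0.06, 0.012, 0, 0, 0, 0, 0], [0.06, 0.015, 0, 0, 0, 0, 0], [0.06, 0.018, 0, 0, 0, 0, 0], [0.06, 0.02, 0, 0, 0, 0, 0], [0.06, 0.02, 0, 0, 0, 0, 0]],
])

```text
time_s: 7.93
ee_pos: [510.6, 124.0, 70.3]
eef_rot: [-0.0, 0.998, 0.071, 0.0]
wrist_force: [0.1, 0.8, 0.3]
width: 60.4
```

apply_moves([
  [[0.06, 0.003, 0, 0, 0, 0, 0], [0.06, 0.006, 0, 0, 0, 0, 0], [0.06, 0.009, 0, 0, 0, 0, 0], [0.06, 0.012, 0, 0, 0, 0, 0], [0.06, 0.015, 0, 0, 0, 0, 0], [0.06, 0.018, 0, 0, 0, 0, 0], [0.06, 0.02, 0, 0, 0, 0, 0], [0.06, 0.02, 0, 0, 0, 0, 0]],
])

```text
time_s: 8.6
ee_pos: [530.4, 126.8, 70.3]
eef_rot: [-0.0, 0.998, 0.071, 0.0]
wrist_force: [0.7, 0.7, -0.4]
width: 60.3
```

```bash
python3 - <<'E'
from h import *
p,M,s=tool(); print(s["time_s"],p,s["width"],s["wrist_force"],np.degrees(np.arctan2(M[1,0],M[0,0])))
c=optics.capture("wrist")
cv2.imwrite("pics/w4.png",cv2.cvtColor(c["frame"],cv2.COLOR_RGB2BGR))
c=optics.capture("top")
cv2.imwrite("pics/t4.png",cv2.resize(cv2.cvtColor(c["frame"],cv2.COLOR_RGB2BGR)[205:265,205:285],None,fx=10,fy=10,interpolation=cv2.INTER_CUBIC))
E
```

```text
8.6 [530.41771401 126.8194935   70.34068813] 60.34196422489609 [ 0.69044458  0.71412177 -0.43682259] 8.088169026830789
```

View pics/w4.png

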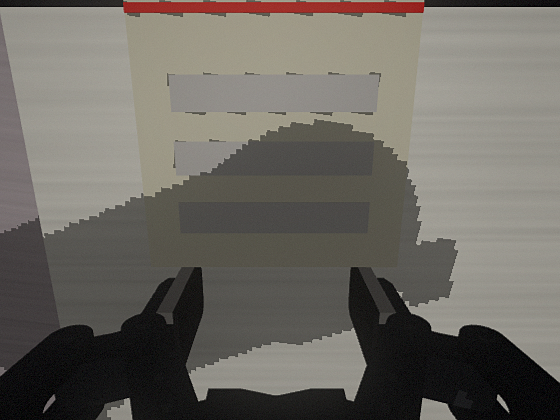

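View pics/t4.png

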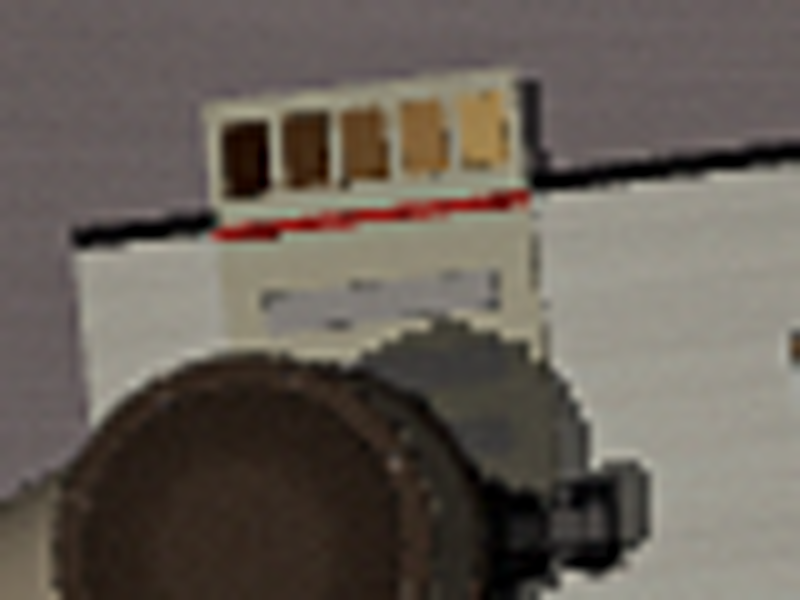

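```bash
cat >> h.py <<'E'
def W(w,p,M,u,z):
    T=w["tool_from_camera"];K=w["camera_matrix"]
    d=M@(T[:3,:3]@np.linalg.inv(K)@np.array([*u,1.])); o=p+M@T[:3,3]; return (o+d*(z-o[2])/d[2])[:2]
E
python3 - <<'E'
from h import *
c=optics.capture("top")
f=lambda u:(205+(u[0]+.5)/10-.5,205+(u[1]+.5)/10-.5)
P=lambda u,z:bp(c,f(u),z)[:2]
A,B=P((72,232),60),P((800,144),60); e=(A-B)/np.linalg.norm(A-B); n=np.array([e[1],-e[0]])
print([(P(u,67)-A)@n for u in((216,235),(528,196))])
print("front",[(P(u,67)-A)@n for u in((204,106),(520,70))])
p,M,s=tool(); w=optics.capture("wrist"); f=w["frame"].astype(int)
for col in(60,110,140,270,410,450,520): print(col,f[:16,col].tolist())
n=np.array([np.cos(np.radians(8.09)),np.sin(np.radians(8.09))])
for u,z in(((60,7),60),((500,7),60),((125,6.5),67),((425,6.5),67)): print(u,W(w,p,M,u,z)@n)
E
```

```text
[np.float64(-6.858787855409745), np.float64(-6.472275232603329)]
front [np.float64(32.496230128715496), np.float64(31.83086633515837)]
60 [[33, 30, 31], [35, 33, 33], [35, 32, 33], [30, 29, 29], [25, 27, 25], [115, 113, 108], [158, 157, 147], [155, 152, 144], [153, 149, 142], [153, 152, 145], [155, 151, 144], [151, 149, 141], [153, 152, 143], [150, 149, 142], [149, 146, 138], [147, 146, 139]]
110 [[46, 38, 35], [43, 42, 39], [42, 34, 32], [42, 37, 37], [31, 26, 24], [120, 117, 112], [160, 157, 147], [159, 156, 147], [159, 154, 148], [159, 156, 147], [159, 155, 147], [157, 154, 146], [153, 150, 141], [153, 149, 141], [151, 149, 139], [155, 153, 145]]
140 [[148, 66, 54], [148, 25, 23], [149, 31, 25], [151, 32, 30], [152, 33, 31], [154, 39, 37], [150, 34, 29], [152, 34, 30], [152, 36, 32], [155, 31, 27], [128, 41, 36], [155, 158, 141], [157, 152, 135], [157, 151, 135], [157, 151, 133], [153, 146, 129]]
270 [[158, 69, 60], [159, 29, 30], [157, 36, 27], [161, 39, 35], [160, 33, 30], [159, 35, 33], [158, 35, 32], [157, 34, 32], [159, 36, 32], [163, 32, 30], [135, 45, 39], [155, 154, 137], 
[... 251 characters left out ...]
8], [154, 151, 133], [153, 148, 131], [155, 148, 133], [152, 146, 129]]
450 [[35, 28, 25], [36, 30, 30], [32, 25, 25], [30, 27, 26], [21, 16, 16], [122, 118, 114], [161, 158, 152], [160, 155, 146], [154, 151, 143], [156, 152, 143], [153, 152, 143], [152, 149, 141], [150, 147, 139], [148, 145, 137], [151, 146, 141], [146, 145, 138]]
520 [[24, 19, 21], [19, 12, 17], [21, 23, 21], [18, 18, 18], [8, 4, 8], [117, 116, 109], [158, 156, 147], [149, 148, 141], [149, 145, 139], [149, 149, 141], [146, 144, 138], [145, 143, 134], [145, 142, 136], [140, 139, 132], [143, 142, 135], [144, 140, 134]]
(60, 7) 644.21257293554
(500, 7) 644.230211867094
(125, 6.5) 642.8952010878608
(425, 6.5) 642.9066117355015
```

Top view puts the line 6.5–6.9 mm short and the wrist view about 7.7 mm, square to within 0.4 mm. I'll push 7 mm more.

apply_moves([
  [[0.06, 0.001, 0, 0, 0, 0, 0], [0.06, 0.0025, 0, 0, 0, 0, 0], [0.06, 0.004, 0, 0, 0, 0, 0], [0.06, 0.0055, 0, 0, 0, 0, 0], [0.06, 0.0065, 0, 0, 0, 0, 0], [0.06, 0.007, 0, 0, 0, 0, 0], [0.06, 0.007, 0, 0, 0, 0, 0], [0.06, 0.007, 0, 0, 0, 0, 0]],
])

```text
time_s: 9.47
ee_pos: [536.9, 127.7, 70.3]
eef_rot: [-0.0, 0.998, 0.071, 0.0]
wrist_force: [-0.4, 0.8, -0.1]
width: 60.0
```

apply_moves([
  [[0.06, -0.003, 0, 0, 0, 0, 0], [0.06, -0.01, 0, 0, 0, 0, 0], [0.06, -0.02, 0, 0, 0, 0, 0], [0.06, -0.03, 0, -0.01, 0, 0, 0], [0.06, -0.035, 0, -0.03, 0, 0, 0], [0.06, -0.035, 0, -0.05, 0, 0, 0], [0.06, -0.035, 0, -0.07, 0, 0, 0], [0.06, -0.035, 0, -0.08, 0, 0, 0]],
])

```text
time_s: 10.13
ee_pos: [502.0, 123.0, 152.7]
eef_rot: [-0.001, 0.997, 0.071, 0.002]
wrist_force: [0.5, 0.8, -0.3]
width: 60.2
```

apply_moves([
  [[0.06, 0, 0, 0, 0, 0, 0], [0.06, 0, 0, 0, 0, 0, 0], [0.06, 0, 0, 0, 0, 0, 0], [0.06, 0, 0, 0, 0, 0, 0], [0.06, 0, 0, 0, 0, 0, 0], [0.06, 0, 0, 0, 0, 0, 0], [0.06, 0, 0, 0, 0, 0, 0], [0.06, 0, 0, 0, 0, 0, 0]],
])

```text
time_s: 10.8
ee_pos: [502.0, 122.7, 149.9]
eef_rot: [0.0, 0.998, 0.071, -0.0]
wrist_force: [-0.1, 0.2, -0.3]
width: 59.9
```

```bash
python3 - <<'E'
from h import *
p,M,s=tool(); print(s["time_s"],p,s["width"],s["wrist_force"],np.degrees(np.arctan2(M[1,0],M[0,0])))
c=optics.capture("wrist")
cv2.imwrite("pics/w5.png",cv2.cvtColor(c["frame"],cv2.COLOR_RGB2BGR))
c=optics.capture("top")
cv2.imwrite("pics/t5.png",cv2.resize(cv2.cvtColor(c["frame"],cv2.COLOR_RGB2BGR)[205:265,205:285],None,fx=10,fy=10,interpolation=cv2.INTER_CUBIC))
E
```

```text
10.8 [501.97934775 122.66278522 149.92653094] 59.893372964557166 [-0.14114376  0.20925051 -0.34555273] 8.086769183600296
```

View pics/w5.png

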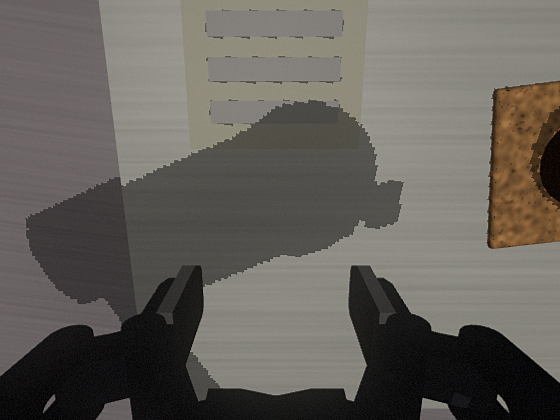

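View pics/t5.png

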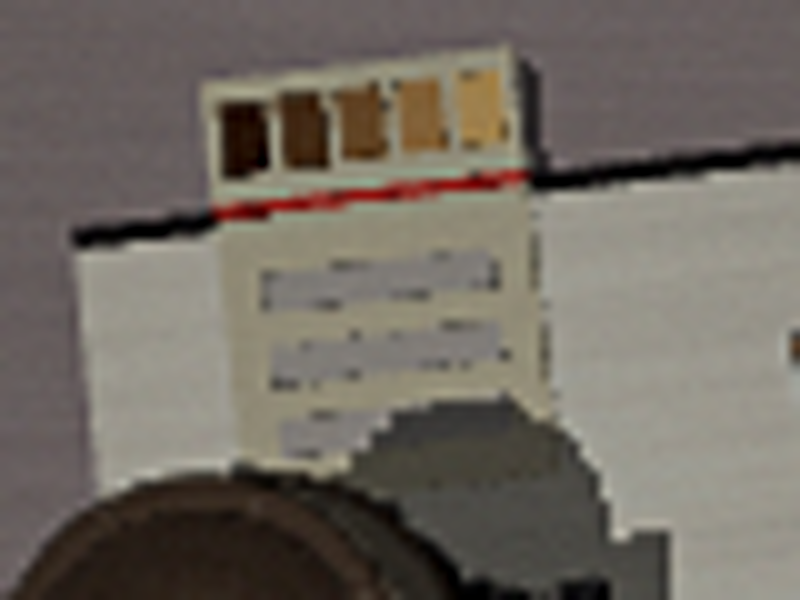

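The line is square and sits on the strip. I'll take a closer wrist look from above the edge.

apply_moves([
  [[0.06, 0, 0, -0.015, 0, 0, 0], [0.06, 0.01, 0, -0.03, 0, 0, 0], [0.06, 0.025, 0, -0.045, 0, 0, 0], [0.06, 0.045, 0, -0.06, 0, 0, 0], [0.06, 0.06, 0, -0.06, 0, 0, 0], [0.06, 0.08, 0, -0.06, 0, 0, 0], [0.06, 0.09, 0, -0.06, 0, 0, 0], [0.06, 0.09, 0, -0.06, 0, 0, 0]],
])

```text
time_s: 11.57
ee_pos: [592.8, 135.6, 209.7]
eef_rot: [0.0, 0.998, 0.07, 0.0]
wrist_force: [0.7, 0.9, 0.2]
width: 60.0
```

apply_moves([
  [[0.06, 0, 0, 0, 0, 0, 0], [0.06, 0, 0, 0, 0, 0, 0], [0.06, 0, 0, 0, 0, 0, 0], [0.06, 0, 0, 0, 0, 0, 0], [0.06, 0, 0, 0, 0, 0, 0], [0.06, 0, 0, 0, 0, 0, 0], [0.06, 0, 0, 0, 0, 0, 0], [0.06, 0, 0, 0, 0, 0, 0]],
])

```text
time_s: 12.23
ee_pos: [591.1, 135.4, 210.4]
eef_rot: [-0.0, 0.998, 0.071, 0.0]
wrist_force: [0.6, -0.0, -0.2]
width: 60.0
```

```bash
python3 - <<'E'
from h import *
p,M,s=tool(); print(s["time_s"],p)
c=optics.capture("wrist")
cv2.imwrite("pics/w6.png",cv2.cvtColor(c["frame"],cv2.COLOR_RGB2BGR))
f=c["frame"].astype(int)
for col in (130,160,200,250,300,340,370,400,430):
    r=f[:260,col]; red=np.where((r[:,0]>90)&(r[:,1]<70)&(r[:,2]<70))[0]; blk=np.where(r.max(1)<60)[0]
    print(col,red.min() if len(red) else None,red.max() if len(red) else None,blk.tolist())
E
```

```text
12.2333 [591.06848538 135.40612253 210.41796964]
130 None None []
160 None None [135, 136, 137, 138, 139, 140, 141, 142, 143]
200 None None [135, 136, 137, 138, 139, 140, 141, 142, 143]
250 92 116 [117, 118, 119, 120, 121]
300 140 140 []
340 136 139 []
370 None None [135, 136, 137, 138, 139, 140, 141, 142, 143]
400 None None [135, 136, 137, 138, 139, 140, 141, 142, 143]
430 None None [135, 136, 137, 138, 139, 140, 141, 142, 143]
```

View pics/w6.png

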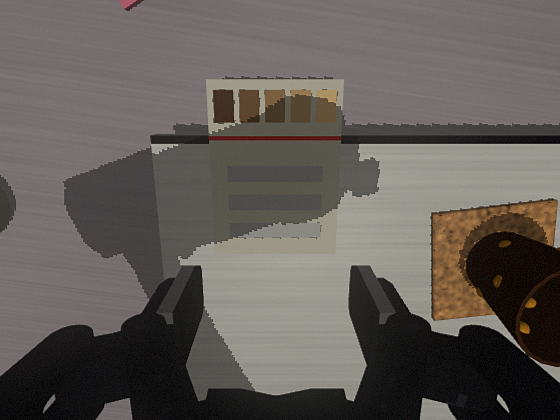

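```bash
python3 - <<'E'
from h import *
p,M,s=tool(); w=optics.capture("wrist"); f=w["frame"]
for col in (180,400): print([f[r,col].tolist() for r in range(131,147)])
for col in (215,270,335): print([f[r,col].tolist() for r in range(133,143)])
n=np.array([np.cos(np.radians(8.09)),np.sin(np.radians(8.09))])
for u,z in(((180,134.5),60),((180,143.5),60),((400,134.5),60),((400,143.5),60),((212,138),67),((342,138),67),((275,79),67),((275,253),67)): print(u,W(w,p,M,u,z)@n)
cv2.imwrite("pics/w6z.png",cv2.resize(cv2.cvtColor(f,cv2.COLOR_RGB2BGR)[100:160,200:260],None,fx=10,fy=10,interpolation=cv2.INTER_NEAREST))
cv2.imwrite("pics/w6y.png",cv2.resize(cv2.cvtColor(f,cv2.COLOR_RGB2BGR)[110:160,310:370],None,fx=10,fy=10,interpolation=cv2.INTER_NEAREST))
E
```

```text
[[73, 68, 69], [74, 70, 70], [74, 68, 71], [74, 72, 68], [58, 57, 52], [40, 38, 41], [39, 38, 38], [37, 37, 33], [42, 40, 39], [41, 39, 36], [39, 36, 35], [32, 32, 30], [58, 55, 53], [91, 91, 88], [92, 91, 86], [91, 89, 85]]
[[75, 71, 72], [76, 72, 70], [75, 70, 70], [76, 77, 72], [57, 57, 56], [38, 39, 38], [37, 35, 34], [36, 37, 36], [43, 37, 36], [39, 39, 37], [41, 38, 37], [32, 31, 28], [48, 49, 44], [169, 167, 158], [166, 161, 154], [154, 152, 145]]
[[88, 84, 75], [89, 86, 78], [90, 95, 84], [81, 32, 31], [84, 19, 17], [87, 29, 26], [88, 17, 19], [86, 65, 58], [86, 88, 75], [86, 83, 72]]
[[88, 87, 75], [88, 86, 77], [90, 96, 82], [79, 29, 27], [90, 25, 18], [86, 25, 20], [87, 19, 12], [90, 72, 62], [88, 88, 79], [88, 86, 74]]
[[90, 85, 74], [90, 87, 80], [90, 96, 86], [82, 37, 32], [85, 25, 19], [87, 28, 27], [85, 21, 19], [89, 67, 60], [90, 90, 79], [88, 87, 78]]
(180, 134.5) 651.367804086217
(180, 143.5) 644.822264166243
(400, 134.5) 651.3983188738931
(400, 143.5) 644.853094377792
(212, 138) 649.5495082295935
(342, 138) 649.5671569119189
(275, 79) 689.5228017306248
(275, 253) 560.3079000809997
```

View pics/w6y.png

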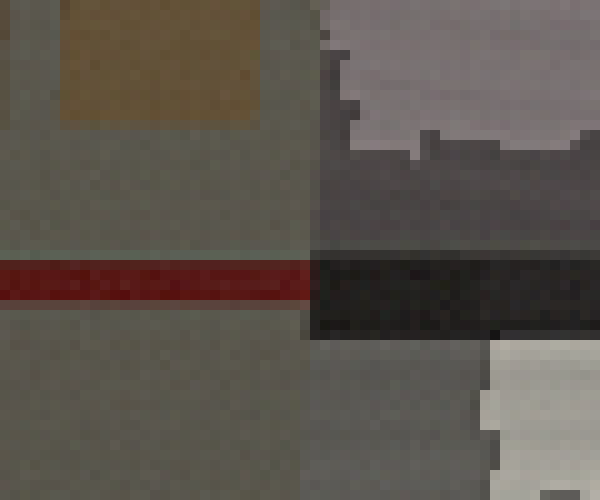

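The wrist view shows the line 1.4 mm short of the edge at both ends and square, with the arm clear. I'll check that the bystanders haven't moved and then hand in.

```bash
python3 - <<'E'
from h import *
a=cv2.imread("pics/scene0.png"); c=cv2.cvtColor(optics.capture("scene")["frame"],cv2.COLOR_RGB2BGR)
for nm,(r0,r1,c0,c1) in dict(cup=(160,210,208,260),tester=(222,270,75,118),bottle=(120,172,340,370)).items():
    A,B=[cv2.cvtColor(x[r0:r1,c0:c1],cv2.COLOR_BGR2GRAY).astype(np.float32) for x in(a,c)]
    print(nm,cv2.phaseCorrelate(A,B))
print(env.state()["wrist_force"]); print(env.sign_off())
E
```

```text
cup ((0.17382769585832136, 0.013132262732515443), 0.8924900623604103)
tester ((0.32256890331203536, 0.04852303848512918), 0.9644391033384535)
bottle ((0.09145271598556803, 0.12680438238099256), 0.6803273501219573)
[ 0.3027996  -0.23130993  0.17058395]
the job is handed in; nothing more can be done
None
```

I pushed the colour chart about 70 mm across the stand with both fingertips against its rear end. I then backed off, raised the arm and handed the job in at about 12 s. No verdict was reported.

- **Red line:** the last wrist view put both ends of the line 1.4 mm short of the far edge, square to it, against a 7 mm limit. The calibration is only good to about 2 mm. The swatch end sticks out past the edge, and the chart looked flat on the stand in every picture.
- **Cup, tester and bottle:** comparing the first and last scene pictures, each shifted by less than 0.4 px, so none of them moved. The bottle match was the weakest at 0.68. I didn't compare the coaster separately, but it shares the cup's picture area.
- **Robot:** the wrist force was near zero at the end, with the fingertips about 135 mm above the chart.
- **Disagreements:** before the final push, the top view put the line 6.5–6.9 mm short and the wrist view about 7.7 mm, so I pushed 7 mm. No check failed.

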